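Key the bin carousel onto its base

ROBOT

A 7-joint arm with a two-finger parallel gripper is mounted at the origin on the work surface. World frame = base frame: x ahead of the robot, y to its left, z up, the work surface at z = 0. Lengths are in m, angles in rad, forces in N, time in s.
With the tool pointing down it reaches from about 0.425 to 0.825 m from the base axis. Payload 3.6 kg.
Tool frame: the origin (TCP) lies where the fingers leave the gripper's body, on its centre line; the fingertips stand 73 mm ahead of it and the grasp point (between the pads) lies 54 mm ahead of it; z points along the fingers, y is the line along which they close (so a half turn about z gives the same grasp; the last joint's range is limited). The gripper opens to 85 mm and grips with 20 to 120 N. Pads are 22 mm wide; open, the fingers measure 114 mm over their backs; the gripper's body (76 mm by 85 mm) begins 54 mm behind the grasp point. The pads swing forward as they close: fully open they stand 13 mm farther back than shut.
Start: joints at [1.256, 0.615, -0.013, 1.423, 0.008, 1.103, -0.04], TCP at [0.185, -0.623, 0.304] pointing down, gripper open.
Joint ranges: [-3.12, 3.12], [-0.3, 2.06], [-1.34, 1.32], [0.26, 2.42], [-1.36, 4.5], [0.01, 1.98], [-2.84, 2.84]. Speed limits (rad/s): [2.79, 2.79, 3.14, 3.14, 3.14, 3.14, 3.14].

INTERFACE

Orientations are given as a unit quaternion [x, y, z, w].
In Python, from station import arm, snapshot, camera_info, ticket gives the robot as it stands. Calls block until the motion is done:
- arm.movep(position, orientation): joint-space move of the TCP to a pose.
- arm.line_to(position, velocity=0.15, ori=None): straight line of the TCP; ori=None keeps the orientation; velocity is the mean speed in m/s.
- arm.move_j(angles): joint-space move.
- arm.move_gripper(opening, effort=None): opening from 0.0 (shut) to 1.0 (fully open); effort is the grip in N (None keeps the last); returns when the fingers have stopped.
- arm.pause(seconds).
- arm.ik(position, orientation): joint angles nearest the present ones, or None.
- snapshot(name): name is "side" or "top" or "wrist"; returns the picture (420x560x3 uint8, blue, green, red); there is no depth.
- camera_info(name): a dict with "fx", "fy", "cx", "cy" (pixels), "R" (3x3) and "t" (3): a world point X has camera coordinates R X + t; the wrist camera has in their place "T_tool_cam" (4x4, takes a point from camera to tool coordinates, whose origin is the TCP and whose axes are the flange's). Camera axes: x right, y down, z forward; pixel columns grow to the right and rows downward; lengths in m; the calibration is good to about 2 mm. A picture is of the moment at which its call begins: read the wrist's pose just before it. camera_info takes no time and is no camera call.
A pose or a line that the arm cannot do raises arm.MotionError and nothing moves.
- ticket.finish_job(): hands the job in; it is judged then, once.
Readings, each from a call of its own:
- arm.read_time(): time.
- arm.read_joint_positions(): joint angles.
- arm.read_dq(): joint speeds.
- arm.read_effort(): joint torques, N m.
- arm.read_tool_pos(): TCP position.
- arm.read_eef_rot(): TCP orientation.
- arm.read_ft_force(): force on the tool from outside, world axes, zero at the start.
- arm.read_wrist_torque(): the same for the moment, N m.
- arm.read_opening(): opening from 0.0 (shut) to 1.0 (fully open).
- arm.read_finger_force(): force on a finger pad.
Only numpy, scipy, OpenCV 4.12 (cv2) and the standard library are available. Lean on these libraries where they do the work, as an engineer would, in place of code of your own. Each camera call takes 0.05 s, during which the arm holds its last target. There are 200 camera calls.

TASK

The white bin carousel is sitting high on its base because the notch in its rim is not over the red pin. Push the carousel round by its bin walls until the notch is over the red pin, then press down on the blue hub cap until the carousel sits fully home on the base, level, with the pin in the notch. Do not lift or tip the carousel, and leave everything else on the bench where it is.

Things in the scene. Friction and masses are not known exactly. Their poses are not given: they have to be found in the camera images.
- carousel: White plastic carousel, 228 mm across, 44 mm high, about 0.4 kg, loose on an upright spindle (1.5 mm play). Origin: centre of its underside, on the axis; z up; +x towards its one notch. Turns either way without end, with 1 to 3 N at a bin wall, and stays where left. Start: underside 35 mm above the base's origin, notch 40 to 180 degrees from the pin.
- bin (a point): A point 60 mm from the axis on the floor of the empty bin next to the notch, 4 mm above the underside. Six equal wedge bins, centred at 0, 60, 120.. degrees from the notch, radius 25 to 90 mm, open above; the radial walls between them (at 30, 90.. degrees, 3 mm thick) and the outer wall reach 30 mm above the bin floor. Push a radial wall sideways to turn the carousel.
- notch (a point): Middle of the notch in the carousel's flat rim (4 mm thick, radius 93 to 114 mm): a slot 20 mm wide, open outwards, with a 10 mm black stripe along each edge. The point lies 105 mm from the axis, 2 mm above the underside.
- cap (a point): Centre of the flat top of the blue hub cap, 50 mm across, on the axis, 44 mm above the underside: press here. With notch and pin in line, 4 to 10 N presses the carousel down 13 mm against a stiff friction collar until it stops on rest pads; it then stays down. Out of line it goes down only 2 mm and the rim stops on the pin.
- base: Grey round base, 236 mm across, fixed to a thin plywood board. Origin: centre of its underside, on the spindle axis; z up; +x towards the red pin. Seated, the carousel's underside is 22 mm above this origin.
- pin (a point): Top of the red pin, 105 mm from the axis, 33 mm above the base's origin: a round-topped radial bar 12 mm wide, radius 94 to 132 mm, hidden under the rim of the raised carousel. Its outer end joins a red post, 12 x 16 mm, at radius 124 to 136 mm, that rises just outside the rim to 60 mm above the base's origin and shows where the pin is.
- screwdriver: black rubber-handled screwdriver lying flat, 200 mm long, handle 26 mm thick; origin under its middle, its x axis along it towards the blade. Bystander.
- wrench: steel combination wrench lying flat, 180 mm long, about 8 mm thick, heads about 32 mm wide; origin under its middle, x axis along it. Bystander.
- jar: clear glass jar with a steel cap, 68 mm across, 90 mm tall, standing; origin at the centre of its underside. Bystander.
- tile: blue ceramic tile lying flat, 100 x 100 x 8 mm; origin at the centre of its underside. Bystander.
- tin: green tin, 74 mm across, 110 mm tall, standing; origin at the centre of its underside. Bystander.
- tape: yellow roll of tape lying flat, 100 mm across, 24 mm high; origin at the centre of its underside. Bystander.

How it is judged:
By the outcome, as a careful person would: the job done as asked, in the order asked, and still so for the second after the job is handed in, with the robot touching nothing.
It also fails if it takes over 51 s, if anything falls off the work surface, if the arm or the gripper's body presses on something with over 40 N, if the wrist force passes 120 N, or if a joint passes its speed limit or range.

## Working session

There is one attempt and no reset: what is moved stays moved. The work goes in short steps, each a Python script; the robot and the scene stay as the last script left them, time stands still between calls to the robot, and variables do not carry over. Pictures are saved under pics/ and viewed, at most 10 in all, crops included, and the job is handed in when it is done.

```bash
mkdir -p pics; ls; python3 - <<'E'
from station import arm, snapshot, camera_info
import cv2, numpy as np
a=snapshot("top"); b=snapshot("side")
cv2.imwrite("pics/top0.png",a); cv2.imwrite("pics/side0.png",b)
for n in("top","side","wrist"):print(n,camera_info(n))
print(arm.read_time(),arm.read_tool_pos(),arm.read_eef_rot())
E
```

```text
pics
top {'fx': 445.4421100468023, 'fy': 445.4421100468023, 'cx': 283.08803736892855, 'cy': 213.9101438814899, 'R': array([[ 0.01011055, -0.99993608,  0.00506001],
       [-0.97463658, -0.01098585, -0.2235237 ],
       [ 0.223565  , -0.00267172, -0.97468536]]), 't': array([-0.02749391,  0.6116853 ,  1.35731517])}
side {'fx': 530.9084066160492, 'fy': 530.9084066160492, 'cx': 283.78184526658833, 'cy': 211.1309216462829, 'R': array([[-0.99514002, -0.09744152,  0.01419501],
       [-0.07408205,  0.64588705, -0.75983009],
       [ 0.06487063, -0.75718892, -0.64996672]]), 't': array([0.58642897, 0.10059318, 1.73702925])}
wrist {'fx': 298.1594778879766, 'fy': 298.1594778879766, 'cx': 274.6759742141766, 'cy': 208.31711294081333, 'T_tool_cam': array([[ 7.12743866e-04, -9.57628928e-01, -2.88004043e-01,
         7.26639752e-02],
       [ 9.99999745e-01,  6.69703695e-04,  2.47968925e-04,
         8.92531196e-04],
       [-4.45848445e-05, -2.88004146e-01,  9.57629161e-01,
        -7.07415429e-02],
       [ 0.00000000e+00,  0.00000000e+00,  0.00000000e+00,
         1.00000000e+00]])}
0.1 [ 0.1843489  -0.62277084  0.30286098] [ 9.89660191e-01  1.43427238e-01 -1.79239899e-04 -1.14115843e-03]
```

View pics/top0.png

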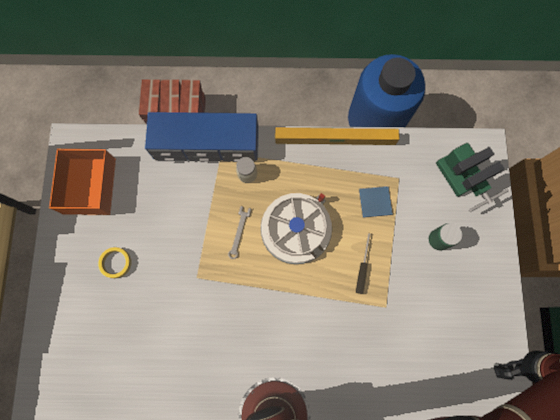

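View pics/side0.png

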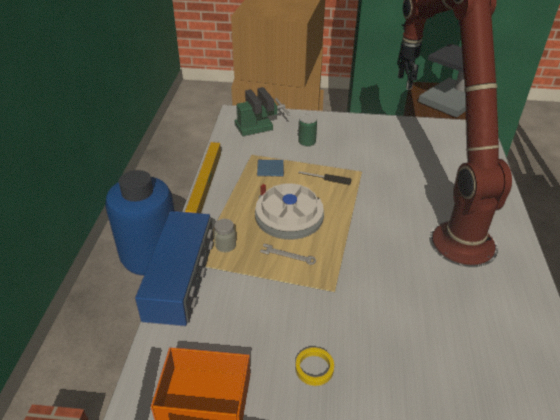

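Top view: carousel about (297,227), blue cap (297,225), red post (321,198), black notch stripes near (318,252). I'll measure these by masks and zoom in.

```bash
cat > h.py <<'E'
import cv2, numpy as np
from station import arm, snapshot, camera_info
def ray(cam,uv):
    c=camera_info(cam); R=c["R"]
    d=R.T@np.array([(uv[0]-c["cx"])/c["fx"],(uv[1]-c["cy"])/c["fy"],1]); return -R.T@c["t"],d
def onz(cam,uv,z):
    o,d=ray(cam,uv); return o+d*(z-o[2])/d[2]
def tri(u1,u2):
    (a,d),(b,e)=ray("top",u1),ray("side",u2)
    s=np.linalg.lstsq(np.c_[d,-e],b-a,rcond=None)[0]; p,q=a+d*s[0],b+e*s[1]
    return (p+q)/2,np.linalg.norm(p-q)
def blobs(im,name,roi):
    h=cv2.cvtColor(im,cv2.COLOR_BGR2HSV)
    m={"red":cv2.inRange(h,(0,130,50),(8,255,255))|cv2.inRange(h,(172,130,50),(180,255,255)),
       "blue":cv2.inRange(h,(105,140,60),(130,255,255)),"black":cv2.inRange(h,(0,0,0),(180,255,50))}[name]
    k=np.zeros_like(m); x0,y0,x1,y1=roi; k[y0:y1,x0:x1]=255
    n,_,st,ce=cv2.connectedComponentsWithStats(m&k)
    return sorted([(int(st[i,4]),ce[i].round(2),st[i,:4]) for i in range(1,n)],key=lambda r:-r[0])
E
python3 - <<'E'
from h import *
a=cv2.imread("pics/top0.png"); b=cv2.imread("pics/side0.png")
rt,rs=(255,185,342,270),(245,178,330,240)
for c in("blue","red","black"):print(c,blobs(a,c,rt)[:4],blobs(b,c,rs)[:4])
cap=tri(blobs(a,"blue",rt)[0][1],blobs(b,"blue",rs)[0][1]);post=tri(blobs(a,"red",rt)[0][1],blobs(b,"red",rs)[0][1])
print(cap,post)
cv2.imwrite("pics/crop0.png",np.hstack([cv2.resize(a[182:272,252:347],None,fx=4.2,fy=4.2,interpolation=2),cv2.resize(b[170:260,242:337],None,fx=4.2,fy=4.2,interpolation=2)]))
E
```

```text
blue [(14, array([293.71, 229.  ]), array([290, 225,  10,   7], dtype=int32)), (11, array([293.36, 219.55]), array([290, 218,   8,   6], dtype=int32)), (4, array([300.5 , 219.75]), array([299, 219,   4,   3], dtype=int32)), (4, array([302.75, 223.75]), array([302, 223,   2,   3], dtype=int32))] [(67, array([289.52, 198.87]), array([284, 195,  12,   8], dtype=int32))]
red [(32, array([320.88, 197.16]), array([318, 194,   7,   8], dtype=int32))] [(32, array([262.44, 188.78]), array([261, 185,   4,   9], dtype=int32))]
black [] []
(array([ 0.56904609, -0.05564298,  0.08034824]), np.float64(0.0159039522200319)) (array([ 0.67739413, -0.14489347,  0.04543261]), np.float64(0.004028455969705134))
```

View pics/crop0.png

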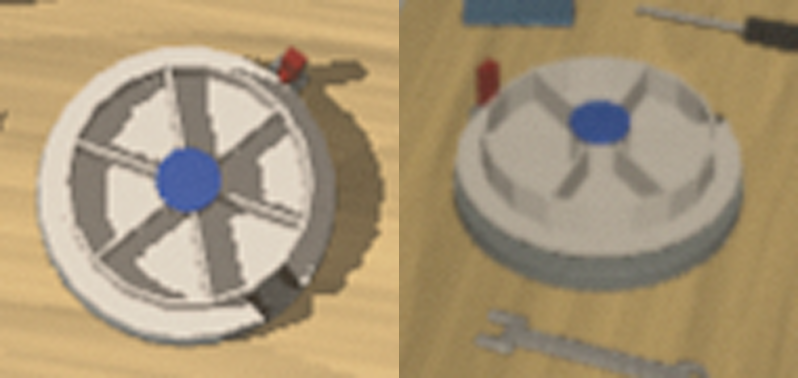

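Crop: cap at top pixel (297.0,225.1) and side pixel (289.5,199.1), notch's dark stripes around top (317.5,252), red post (321,197). The turn needed is about 85° CCW. I'll move above it for a wrist-camera measurement.

```bash
cat >> h.py <<'E'
def quat(psi): return [np.cos(psi/2),np.sin(psi/2),0,0]   # tool down, tool x at yaw psi
def wsnap():
    from scipy.spatial.transform import Rotation as Ro
    T=np.eye(4); T[:3,:3]=Ro.from_quat(arm.read_eef_rot()).as_matrix(); T[:3,3]=arm.read_tool_pos()
    return snapshot("wrist"),T@camera_info("wrist")["T_tool_cam"]
def wz(C,uv,z):
    c=camera_info("wrist"); d=C[:3,:3]@[(uv[0]-c["cx"])/c["fx"],(uv[1]-c["cy"])/c["fy"],1]
    return C[:3,3]+d*(z-C[2,3])/d[2]
E
python3 - <<'E'
from h import *
cap,g=tri((297.0,225.1),(289.5,199.1)); print(cap,g)
arm.move_gripper(0.0)
arm.movep([cap[0]-.07,cap[1],0.30],quat(0))
im,C=wsnap(); np.save("C1.npy",C); cv2.imwrite("pics/w1.png",im)
print(arm.read_time(),arm.read_tool_pos(),arm.read_joint_positions())
E
```

```text
[ 0.57636876 -0.06562894  0.07294012] 0.002412503630617337
3.2167 [ 0.5063947  -0.06676672  0.29997698] [ 0.18274419  0.40710676 -0.13429029  1.82401954  0.06760067  0.91476321
 -1.55475613]
```

View pics/w1.png

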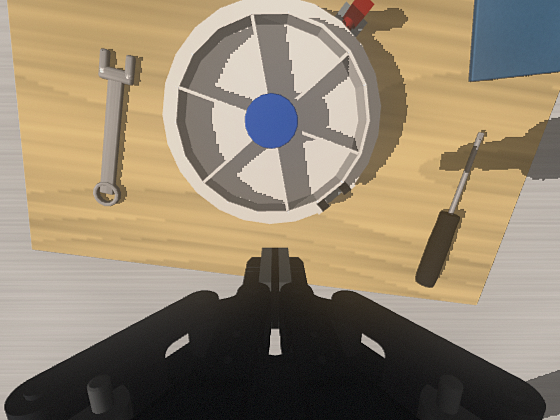

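Wrist view: cap at (271,121) about 53 px wide, notch between black stripes at (323,205) and (345,190), red post top near (360,10). Now to measure it with masks.

```bash
cat >> h.py <<'E'
def capfit(im):
    h=cv2.cvtColor(im,cv2.COLOR_BGR2HSV); m=cv2.inRange(h,(110,130,60),(128,255,255))
    cs=[c for c in cv2.findContours(m,0,1)[0] if 800<cv2.contourArea(c)<8000]
    es=[cv2.fitEllipse(c) for c in cs]
    return [e for e in es if e[1][0]/e[1][1]>.85]
def stripes(im,C,axis,z):
    """black blobs in the rim annulus"""
    h=cv2.cvtColor(im,cv2.COLOR_BGR2HSV); m=cv2.inRange(h,(0,0,0),(180,255,62))
    n,_,st,ce=cv2.connectedComponentsWithStats(m); out=[]
    for i in range(1,n):
        p=wz(C,ce[i],z)[:2]-axis; r=np.hypot(*p)
        if st[i,4]>25 and .09<r<.118: out.append((int(st[i,4]),ce[i].round(1),round(r*1e3,1),round(np.degrees(np.arctan2(p[1],p[0])),1)))
    return out
E
python3 - <<'E'
from h import *
im=cv2.imread("pics/w1.png"); C=np.load("C1.npy")
for e in capfit(im):
    print(e)
    for z in(.075,.08,.085,.09,.095):
        d=max(np.linalg.norm(wz(C,(e[0][0]-e[1][1]/2,e[0][1]),z)-wz(C,(e[0][0]+e[1][1]/2,e[0][1]),z)),0)
        a=wz(C,e[0],z); print(z,a,"diam",d)
        print("   ",stripes(im,C,a[:2],z-.040))
h=blobs(im,"red",(300,0,400,40)); print(h[:3])
T=cv2.imread("pics/top0.png");
E
```

```text
((270.891357421875, 120.31092071533203), (50.9218864440918, 53.3999137878418), 176.57736206054688)
0.075 [ 0.5778768  -0.06459175  0.075     ] diam 0.050798979039050736
    []
0.08 [ 0.57790144 -0.06464727  0.08      ] diam 0.049940129356239676
    []
0.085 [ 0.57792608 -0.06470278  0.085     ] diam 0.04908127967342864
    []
0.09 [ 0.57795072 -0.0647583   0.09      ] diam 0.04822242999061759
    []
0.095 [ 0.57797536 -0.06481381  0.095     ] diam 0.04736358030780654
    []
[(494, array([357.25,  11.6 ]), array([343,   0,  31,  28], dtype=int32))]
```

```bash
python3 - <<'E'
from h import *
im=cv2.imread("pics/w1.png")
cv2.imwrite("pics/w1c.png",np.hstack([cv2.resize(im[175:225,300:370],None,fx=5.6,fy=5.6,interpolation=0),cv2.resize(im[0:50,320:390],None,fx=5.6,fy=5.6,interpolation=0)]))
E
```

```text
(no output)
```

View pics/w1c.png

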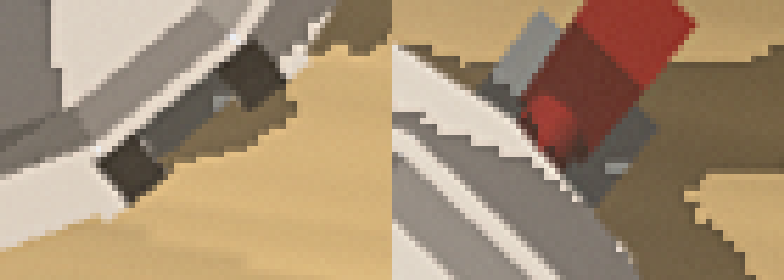

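The crops show stripe centres at about (323.2,205.0) and (345.0,188.4). The post top is cut off by the image edge, so I'll take one more view shifted +x.

```bash
sed -i 's/(180,255,62)/(180,120,75)/' h.py; cat >> h.py <<'E'
def measure(im,C,zc):
    e=capfit(im)[0]; a=wz(C,e[0],zc)[:2]
    m=((im[:,:,2]>140)&(im[:,:,1]<70)&(im[:,:,0]<70)).astype(np.uint8)
    n,_,st,ce=cv2.connectedComponentsWithStats(m); pins=[]
    for i in range(1,n):
        if st[i,4]<40: continue
        p=wz(C,ce[i],.066)[:2]-a; pins.append((int(st[i,4]),ce[i].round(1),round(np.hypot(*p)*1e3,1),round(np.degrees(np.arctan2(p[1],p[0])),1)))
    return a,e[1],pins,stripes(im,C,a,zc-.040)
E
python3 - <<'E'
from h import *
arm.line_to([.556,-.0647,.30])
im,C=wsnap(); np.save("C2.npy",C); cv2.imwrite("pics/w2.png",im)
print(*measure(im,C,.085),arm.read_time(),sep="\n")
im=cv2.imread("pics/w1.png"); C=np.load("C1.npy")
print(stripes(im,C,np.array([.578,-.0647]),.045))
for uv in((323.2,205),(345,188.4)):
    p=wz(C,uv,.045)[:2]-[.578,-.0647]; print(np.hypot(*p),np.degrees(np.arctan2(p[1],p[0])))
E
```

```text
[ 0.57842658 -0.0645817 ]
(48.100215911865234, 48.81181716918945)
[(226, array([361.,  63.]), np.float64(128.3), np.float64(-39.6))]
[(47, array([344.4, 229.6]), np.float64(111.3), np.float64(-131.9)), (41, array([323.9, 245.2]), np.float64(111.5), np.float64(-147.5))]
3.75
[(75, array([344.2, 187.7]), np.float64(108.8), np.float64(-131.8)), (66, array([323.1, 204.4]), np.float64(109.0), np.float64(-147.6))]
0.10967441364062078 -147.71283829989528
0.11014253429249038 -131.81136900401262
```

View pics/w2.png

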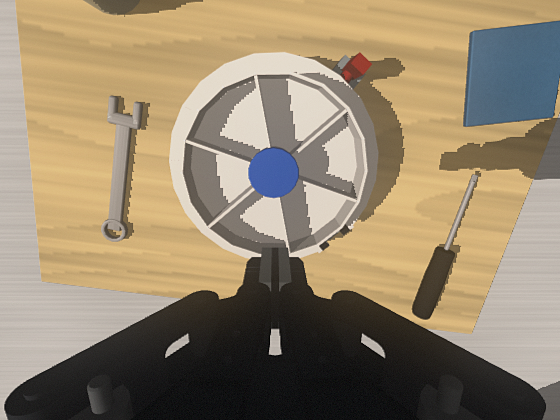

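The notch is at -139.7° and the pin at -39.6°, so +100° CCW. The measured post radius of 128 mm against 130 mm expected is consistent. I'll push from the bin at -79.7°, stop short, then look.

```bash
cat >> h.py <<'E'
AX=np.array([.5782,-.0646]); D=np.radians
def pose(th,z,r=.062):
    t=D(th); return [AX[0]+r*np.cos(t),AX[1]+r*np.sin(t),z],quat(t+np.pi/2)
def arc(a,b,z,v=.04,step=8):
    f=0
    for th in np.linspace(a,b,max(2,int(np.ceil(abs(b-a)/step))+1))[1:]:
        p,q=pose(th,z); arm.line_to(p,v,q); f=max(f,np.linalg.norm(arm.read_ft_force()))
    return f
def look(x=.556):
    arm.movep([x,-.0647,.30],quat(0)); im,C=wsnap(); print(*measure(im,C,.085),"t",arm.read_time(),sep="\n"); return im
E
python3 - <<'E'
from h import *
p,q=pose(-79,.16); arm.movep(p,q); print(arm.read_ft_force())
p,q=pose(-79,.128); arm.line_to(p,.08); print(arm.read_tool_pos(),arm.read_ft_force(),arm.read_time())
print("fmax",arc(-79,33,.128),arm.read_ft_force())
arc(33,28,.128); p,q=pose(28,.17); arm.line_to(p)
cv2.imwrite("pics/w3.png",look())
E
```

```text
[0.32616918 1.37771234 0.76177044]
[ 0.59004838 -0.12523142  0.12791152] [-0.28747416 -0.0214438   0.47667592] 4.975
fmax 1.1067654943277483 [-0.06702782 -0.19807356 -0.03538534]
[ 0.5771455  -0.06392557]
(48.210235595703125, 48.66819763183594)
[(221, array([361.7,  63.7]), np.float64(129.6), np.float64(-39.4))]
[(152, array([338.8,  86.5]), np.float64(105.9), np.float64(-38.9)), (137, array([357.8, 109.1]), np.float64(106.5), np.float64(-55.2))]
t
12.3
```

View pics/w3.png

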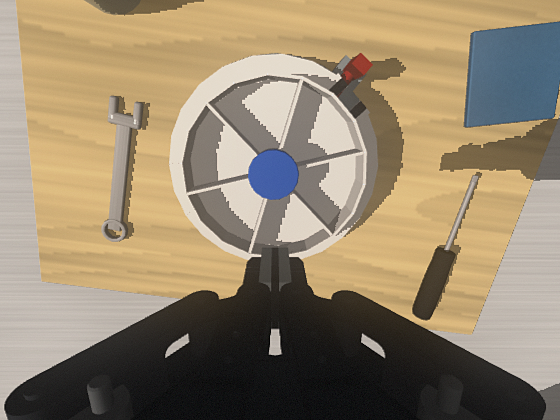

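Now the notch is at -47.0° and the pin at -39.4°, so 7.6° remains (tool 33° → 40.6°). Centre the notch and check again.

```bash
python3 - <<'E'
from h import *
p,q=pose(28,.17); arm.movep(p,q); p,q=pose(28,.128); arm.line_to(p,.08)
print("fmax",arc(28,40.5,.128,.03,4))
arc(40.5,35,.128); p,q=pose(35,.17); arm.line_to(p)
im=look(); cv2.imwrite("pics/w4.png",cv2.resize(im[40:140,290:400],None,fx=5.4,fy=5.4,interpolation=0))
E
```

```text
fmax 1.2126716101765342
[ 0.57710143 -0.06405879]
(48.16349792480469, 48.5915641784668)
[(223, array([361.8,  63.7]), np.float64(129.6), np.float64(-39.3)), (71, array([345.1,  76.8]), np.float64(111.7), np.float64(-37.2))]
[(149, array([328.8,  78.9]), np.float64(105.6), np.float64(-31.9)), (144, array([350.6,  99.1]), np.float64(106.1), np.float64(-48.3))]
t
17.7417
```

View pics/w4.png

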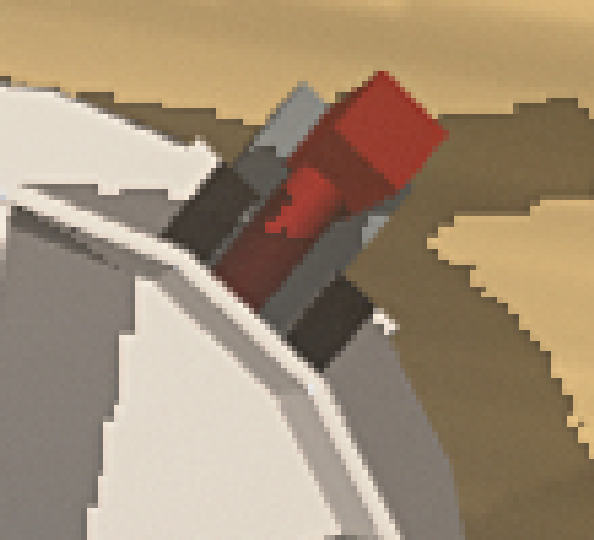

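The pin shows red inside the slot. By gap measurement (left 9 px, right 46 px at 5.6 px/mm, less parallax) it sits about 2.6 mm CCW of centre, and the post gives 0.8°. I'll nudge +1.3° and then press gradually with force checks.

```bash
python3 - <<'E'
from h import *
p,q=pose(35,.17); arm.movep(p,q); p,q=pose(35,.128); arm.line_to(p,.08)
print("fmax",arc(35,41.8,.128,.03,4))
arc(41.8,37,.128); p,q=pose(37,.175); arm.line_to(p)
im=look()
arm.movep([.5778,-.0643,.175],quat(0)); f0=arm.read_ft_force()[2]; zc=None; z=.168
while z>.136:
    arm.line_to([.5778,-.0643,z],.02); f=arm.read_ft_force()[2]-f0; t=arm.read_tool_pos()[2]
    if zc is None and f>1: zc=t
    if f>.8: print(round(z,4),round(t,4),round(f,1))
    if f>20 or (zc and f>13 and zc-t<.006): break
    z-=.0015
print("contact",zc,"end",t,f,arm.read_time())
E
```

```text
fmax 1.3900605488712663
[ 0.57710186 -0.0640881 ]
(48.10032272338867, 48.54319381713867)
[(223, array([361.8,  63.7]), np.float64(129.6), np.float64(-39.3)), (81, array([344.6,  77. ]), np.float64(111.3), np.float64(-37.0))]
[(151, array([326.8,  77.8]), np.float64(105.4), np.float64(-30.6)), (144, array([349.1,  97.4]), np.float64(105.9), np.float64(-47.0))]
t
22.7833
0.153 0.1537 4.6
0.1515 0.1523 6.7
0.15 0.1508 6.3
0.1485 0.1494 5.3
0.147 0.1479 6.4
0.1455 0.1464 6.4
0.144 0.1449 5.8
0.1425 0.1434 7.0
0.141 0.1419 6.7
0.1395 0.1417 14.0
0.138 0.1416 22.3
contact 0.15365768708412683 end 0.14163063078434002 22.30299284334315 28.8583
```

It travelled about 13 mm at 6 N to a hard stop, so it looks seated. Back off and verify.

```bash
python3 - <<'E'
from h import *
arm.line_to([.5778,-.0643,.20],.08); arm.movep([.50,-.0647,.33],quat(0))
arm.movep([.40,-.30,.35],quat(0)) if arm.ik([.40,-.30,.35],quat(0)) is not None else None
a=snapshot("top")[182:272,252:347]; b=snapshot("side")[165:255,242:337]
cv2.imwrite("pics/end.png",np.hstack([cv2.resize(i,None,fx=4.2,fy=4.2,interpolation=2) for i in(a,b)])); print(arm.read_time())
E
```

```text
31.55
```

View pics/end.png

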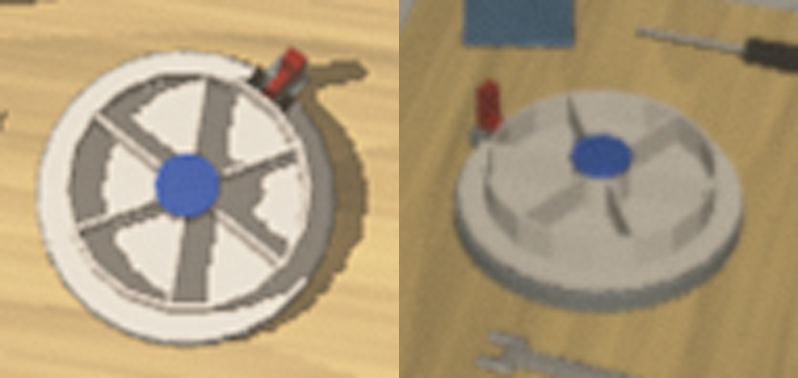

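The pictures show the carousel down and level (the post stands clear above the rim), the red pin in the notch at crop (285,75), and the bystanders near it unmoved. Handing in.

```bash
python3 -c "
from station import ticket; print(ticket.finish_job())"
```

```text
the job is handed in; nothing more can be done
None
```

I turned the carousel about 101° until its notch was over the red pin, then pressed it down about 13 mm to a hard stop; it looks level with the pin in the notch, and I handed the job in at about 32 s.

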